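# Clamp a post foot to a T-slot base

## Robot

A 6-joint arm with a two-finger parallel gripper is mounted at the origin on a cart in front of the work surface, level with it; the furniture and walls round the work are solid. World frame = base frame: x ahead of the robot, y to its left, z up, the work surface at z = 0. Lengths are in mm, angles in rad, forces in N, time in s.
With the tool pointing down it reaches from about 350 to 775 mm from the base axis. Payload 7.3 kg.
Tool frame: the origin (TCP) lies on the centre line of the jaws, within the pads' length; the fingertips stand 17 mm ahead of it and the grasp point (between the pads) lies 2 mm behind it; z points along the fingers, y is the line along which they close (so a half turn about z gives the same grasp; the last joint's range is limited). The gripper opens to 92 mm and grips with 3 to 60 N. Pads are 19 mm wide; open, the fingers measure 130 mm over their backs; the gripper's body (75 mm by 190 mm) begins 47 mm behind the grasp point.
Start: joints at [-1.35, 0.342, 1.524, -0, 1.275, -0.146], TCP at [188.304, -490.087, 243.741] pointing down, gripper open.
Joint ranges: [-2.53, 2.53], [-0.77, 2.02], [0.04, 2.7], [-1, 4.14], [0.28, 2.66], [-3.11, 3.11]. Speed limits (rad/s): [2.57, 2.57, 3.14, 3.14, 3.14, 3.14].

## Interface

Orientations are given as [roll, pitch, yaw] about the fixed x, y, z axes, in that order (R = Rz(yaw) Ry(pitch) Rx(roll)).
In Python, from plant import bot gives the robot as it stands. The module is installed in compiled form; this text tells all that it offers.
- The arm moves only by the shell command python3 -m pendant 'ROWS'. ROWS is JSON, a list of rows, each a list of 3 entries, a list of its own where there are three numbers: the shift along the world's x, y, z as a fraction of full scale, then the turn, a rotation vector about the world's x, y, z as a fraction of full scale, then the opening, from -1 (shut) to 1 (fully open), so that 0 is half open. In form: [[[tx, ty, tz], [rx, ry, rz], claw], ...]. A call has exactly 10 rows; each row shifts and turns the commanded pose from where the row before left it; what a row does not reach is not made up. Full scale, the value 1, is 30 mm for a shift and 0.12 rad for a turn. A row lasts 1/12 s, in which the tool goes at most 41.7 mm and 7.16 degrees, less where a joint would pass 70% of its speed; a pose out of reach is approached as far as the arm can. A call with a number of a shift or a turn outside -1 to 1 is refused whole. A call with a gripper value outside its range is refused whole. The fingers move at their own pace and stop on an object; the grip force is fixed at half the most. Time passes only in rows, so rows that do not move let the fingers close, or fill a call up. It gives the time, the measured TCP pose, the force, the opening and the grip force at its end, in the units of the state.
- bot.get_obs(): the state, without advancing time (a new reading comes with each control period).
- bot.capture(name): name is "side" or "top"; returns the picture (420x560x3 uint8, blue, green, red); there is no depth.
- bot.camera_params(name): a dict with "fovy" (degrees; the focal length in pixels is half the picture's height over the tangent of half this angle, whatever the lens; pixels are square), "cx", "cy" (the principal point, pixels), "camera_from_world" (4x4, takes a point from world to camera coordinates). Camera axes: x right, y down, z forward; pixel columns grow to the right and rows downward; lengths in mm; the calibration is good to about 2 mm. A picture is of the moment at which its call begins. camera_params takes no time and is no camera call.
- bot.close_job(): hands the job in; it is judged then, once.
The state is a dict: "time": time; "joint_positions": joint angles; "dq": joint speeds; "tau": joint torques, N m; "tool_pos": TCP position; "tcp_rot": TCP orientation; "contact_force": force on the tool from outside, world axes, zero at the start; "moment": the same for the moment, N m; "grip_width": finger opening in mm; "finger_force": force on a finger pad.
Only numpy, scipy, OpenCV 4.12 (cv2) and the standard library are available. Lean on these libraries where they do the work, as an engineer would, in place of code of your own. Each camera call takes 0.05 s, during which the arm holds its last target. There are 200 camera calls.

## Task

Take the T-bolt with its wing knob out of the plastic stand, lower its head lengthwise through the slot of the aluminium base in front of the fork, and turn it a quarter turn clockwise so that the head lies square under the lips of the slot. Then slide it along the slot into the fork of the steel post foot until its stud meets the root of the fork, without pushing the foot along, and screw the knob down clockwise until the spring washer under it is pressed onto the fork and about half to two thirds of its gap is closed: firmly hand-tight, not over-tight. Let go, and leave the bottles and the beaker alone.

Things in the scene. Friction and masses are not known exactly. Their poses are not given: they have to be found in the camera images.
- knob_bar (a point): centre of the wing knob's grip bar: upright black bar 44 mm long (this point's x), 14 thick (y), 28 tall, on a steel flange 25 mm wide, 4 high. The knob is the T-bolt's nut: turned clockwise (from above) against the bolt it comes down 2.55 mm per rad (quick thread, does not run back; friction 0.06 N m). While the head is free to turn, the bolt turns with the knob
- washer_face (a point): underside of the spring washer below the knob's flange (27 mm wide, 4 high), 25 mm below knob_bar; 3 mm gap to the flange: it starts to yield at 3 N, 8 N per mm. With the head up under the lips and the foot below it, 3.7 to 6 mm of slack (hidden, varies) is taken up by 1.4 to 2.4 rad; from contact about 0.35 rad gives 10 N, 0.8 rad about 18 N, over 45 N is over-tight
- bolt_head (a point): centre of the T-bolt's steel head, 30 mm long (this point's x), 18 wide, 8 high, two opposite corners relieved so that in the slot it turns clockwise from lengthwise to square and stops there on the channel's side walls. A 10 mm stud rises from it (z up) into the knob; washer_face starts 21.7 to 24 mm above this point. At the start the head stands in the stand's recess
- slot (a point): on the fixed dull grey aluminium base (220 x 110 x 24 mm), centre of its top face, mid-slot; x runs along the slot, z up. The slot's mouth is 20 mm wide, the lips 6 mm thick; under them the channel is 31 mm wide and 10 mm high, its floor 16 mm below this point. The slot runs from x = -100 to +100 mm, ends closed; the foot covers it from the fork on towards +x
- fork_seat (a point): on top of the steel post foot (8 mm thick, 50 wide, lying on the base), where the stud's axis stands when fully home in the fork; axes as slot. The fork opens to -x, 12.5 mm wide, tines reach 35 mm to -x of this point, flared over the last 7; 70 mm to +x stands a post 16 mm thick, 74 mm above the base. The foot is not fixed: it slides along if pushed with over 15 N
- stand: grey plastic storage stand, 64 x 50 x 24 mm, fixed; origin under its centre; recess 33 mm (x) by 21 mm, 12 mm deep, in its top, in which the bolt's head stands
- bottle_brown: brown bottle, 79 x 78 x 126 mm, origin under its centre
- beaker_mid: glass beaker, 67 mm wide, 74 mm tall, origin under its centre
- bottle_powder: clear bottle with powder, 77 mm wide, 128 mm tall, origin under its centre
There are look-alikes about, which are no part of the job. What is shaped like the part that bears knob_bar but red is not meant.

How it is judged (in metres and radians):
On the way, in this order (a step that is already met when the one before it is completed fails the run):
1. the head is lengthwise in the channel, below the lips, in front of the fork (z of bolt_head in the frame of slot below -0.0095 m and x of bolt_head in the frame of fork_seat below -0.015 m and y of bolt_head in the frame of slot between -0.005 and 0.005 m and x of bolt_head in the frame of slot above -0.1 m and angle between the x axis of bolt_head and the x axis of slot, either way round below 0.3 rad), for 0.1 s.
2. the head is turned square (within 0.2 rad) under the lips (z of bolt_head in the frame of slot below -0.0085 m and angle between the x axis of bolt_head and the y axis of slot, either way round below 0.2 rad), for 0.1 s.
3. the stud is home in the fork (within 3 mm of its seat) (horizontal distance between bolt_head and fork_seat below 0.003 m and angle between the x axis of bolt_head and the y axis of slot, either way round below 0.25 rad), for 0.1 s.
4. the knob is tightened on the fork (10 N or more) (contact force between knob and foot above 10 N), for 0.2 s.
At the end, for the whole second after the job is handed in: released, the knob's washer presses on the fork with 10 to 45 N, the stud within 4 mm of its seat in the fork, the head square (0.2 rad) under the lips, the bolt upright (0.06 rad) and at rest; foot slid less than 3 mm (all of step 2 and contact force between knob and foot above 10 N and horizontal distance between bolt_head and fork_seat below 0.004 m and angle between bolt_head's own z axis and vertical below 0.06 rad and linear speed of bolt below 0.01 m/s); the robot touches nothing.
It fails at once if the knob is over-tightened on, or rammed into, the foot (over 45 N) (contact force between knob and foot above 45 N).
It fails at once if the post foot is pushed along the slot (3 mm or more) (distance of fork_seat from where it was at the start of the episode above 0.003 m).
It fails at once if bottle_brown is pushed (15 mm) or tipped (distance of bottle_brown from where it was at the start of the episode above 0.015 m or angle between bottle_brown's own z axis and vertical above 0.3 rad).
It fails at once if beaker_mid is pushed (15 mm) or tipped (distance of beaker_mid from where it was at the start of the episode above 0.015 m or angle between beaker_mid's own z axis and vertical above 0.3 rad).
It fails at once if bottle_powder is pushed (15 mm) or tipped (distance of bottle_powder from where it was at the start of the episode above 0.015 m or angle between bottle_powder's own z axis and vertical above 0.3 rad).
It also fails if it takes over 72 s, if anything falls off the work surface, if the arm or the gripper's body presses on something with over 40 N, if the wrist force passes 120 N, or if a joint passes its speed limit or range.

## Working session

There is one attempt and no reset: what is moved stays moved. The work goes in short steps, Python scripts to look and compute and a shell command to move; the robot and the scene stay as the last step left them, time stands still between calls to the robot, and variables do not carry over. Pictures are saved under pics/ and viewed, at most 10 in all, crops included, and the job is handed in when it is done.

```bash
mkdir -p pics; python3 - <<'E'
from plant import bot
import cv2
for n in("side","top"):
    cv2.imwrite(f"pics/{n}0.png",bot.capture(n)); p=bot.camera_params(n); print(n,p)
o=bot.get_obs();print(o['time'],o['tool_pos'],o['tcp_rot'],o['grip_width'],o['contact_force'])
E
```

```text
side {'fovy': 43.12491613194435, 'cx': 276.272302524007, 'cy': 205.7946309748496, 'camera_from_world': array([[ 9.11367595e-01, -4.11577150e-01,  3.65455603e-03,
        -5.26456508e+02],
       [-1.65765287e-01, -3.75157213e-01, -9.12019153e-01,
         1.43025319e+02],
       [ 3.76737277e-01,  8.30578904e-01, -4.10131332e-01,
         1.16438580e+03],
       [ 0.00000000e+00,  0.00000000e+00,  0.00000000e+00,
         1.00000000e+00]])}
top {'fovy': 47.841948735120695, 'cx': 284.4126855899818, 'cy': 208.58480106284367, 'camera_from_world': array([[-1.43647852e-02, -9.99869492e-01,  7.39273516e-03,
        -1.13867985e+01],
       [-9.96211053e-01,  1.36772075e-02, -8.58863880e-02,
         5.67539000e+02],
       [ 8.57740671e-02, -8.59846399e-03, -9.96277509e-01,
         1.23050683e+03],
       [ 0.00000000e+00,  0.00000000e+00,  0.00000000e+00,
         1.00000000e+00]])}
0.1 [ 188.23606693 -489.73434495  243.10970241] [-3.14022690e+00 -2.01352870e-04  3.66828245e-01] 92.05655559529399 [0.15307135 0.11562851 0.01159583]
```

View pics/side0.png

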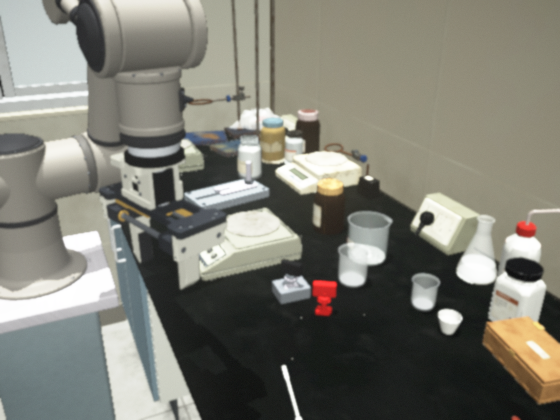

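View pics/top0.png

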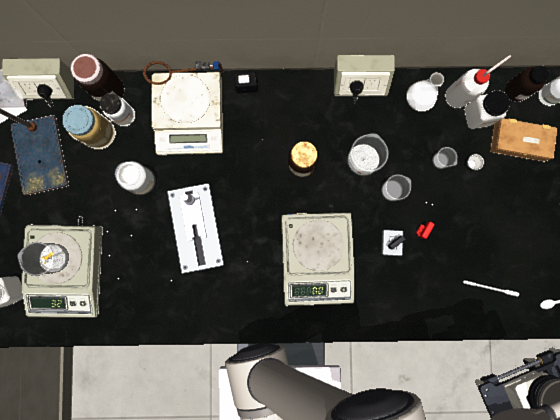

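Candidates for the knob are the black bar on the grey stand, top (394,242) and side (291,285), and the red look-alike, top (425,230) and side (323,297). Black plugs at (357,88) and (246,82) are not on a stand. I choose the black bar on the stand. The base is at top (195,228). One close crop of each to check.

```bash
python3 - <<'E'
import cv2,numpy as np
t=cv2.imread("pics/top0.png");s=cv2.imread("pics/side0.png")
r=lambda i,w,h:cv2.resize(i,(w,h),interpolation=cv2.INTER_CUBIC)
a=r(t[180:280,160:230],420,600); b=r(t[215:265,370:440],380,271); c=r(s[265:310,265:340],380,228)
out=np.zeros((600,800,3),np.uint8); out[:,:420]=a; out[:271,420:]=b; out[300:528,420:]=c
cv2.imwrite("pics/crop0.png",out)
E
```

```text
(no output)
```

View pics/crop0.png

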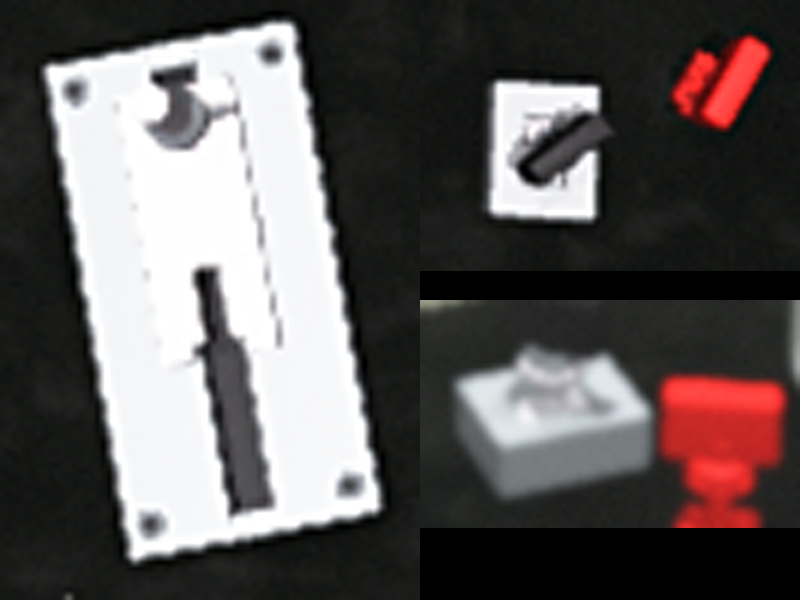

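```bash
cat > h.py <<'E'
import numpy as np,cv2
from plant import bot
def cast(n,uv,z):
    p=bot.camera_params(n);M=np.array(p['camera_from_world']);f=210/np.tan(np.radians(p['fovy']/2))
    uv=np.atleast_2d(uv).astype(float)
    d=np.c_[(uv[:,0]-p['cx'])/f,(uv[:,1]-p['cy'])/f,np.ones(len(uv))]@M[:3,:3]
    c=-M[:3,:3].T@M[:3,3]
    return c+d*((z-c[2])/d[:,2])[:,None]
def proj(n,X):
    p=bot.camera_params(n);M=np.array(p['camera_from_world']);f=210/np.tan(np.radians(p['fovy']/2))
    q=np.atleast_2d(X)@M[:3,:3].T+M[:3,3]
    return q[:,:2]/q[:,2:]*f+[p['cx'],p['cy']]
E
python3 - <<'E'
from h import *
np.set_printoptions(precision=3,suppress=True)
t=cv2.imread("pics/top0.png");g=cv2.cvtColor(t,cv2.COLOR_BGR2GRAY);K=8
def comp(x0,x1,y0,y1,m):
    G=cv2.resize(m[y0:y1,x0:x1],None,fx=K,fy=K,interpolation=cv2.INTER_CUBIC)
    return G
def toimg(c,x0,y0): return (np.asarray(c,float)+.5)/K-.5+[x0,y0]
def rect(x0,x1,y0,y1,z,name,G=None,thr=110):
    G=comp(x0,x1,y0,y1,g) if G is None else G
    cs,_=cv2.findContours(((G>thr)*255).astype(np.uint8),cv2.RETR_EXTERNAL,cv2.CHAIN_APPROX_NONE)
    c=max(cs,key=cv2.contourArea); P=cast('top',toimg(cv2.convexHull(c)[:,0],x0,y0),z)[:,:2].astype(np.float32)
    r=cv2.minAreaRect(P); print(name,r); return c
rect(160,230,178,280,24,'base')
rect(375,412,222,262,24,'stand')
# dark slot+fork inside base
for (x0,x1,y0,y1,z,nm) in ((185,210,222,268,24,'slot'),(185,210,222,237,32,'fork')):
    G=comp(x0,x1,y0,y1,g)
    cs,_=cv2.findContours(((G<150)*255).astype(np.uint8),cv2.RETR_EXTERNAL,cv2.CHAIN_APPROX_NONE)
    c=max(cs,key=cv2.contourArea);q=toimg(c[:,0],x0,y0);W=cast('top',q,z)[:,:2]
    print(nm,cv2.minAreaRect(W.astype(np.float32)),'maxx',W[W[:,0].argmax()],'minx',W[W[:,0].argmin()])
# bar: dark gray but not table black
for thr in (45,):
    print(g[234:252:1,384:408])
print(cast('top',[[425,230]],60))
E
```

```text
base ((520.4871215820312, 217.34262084960938), (222.86712646484375, 113.73918151855469), 10.212718963623047)
stand ((474.27862548828125, -302.99481201171875), (52.78508758544922, 66.64891815185547), 86.25909423828125)
slot ((476.2192077636719, 210.5906219482422), (109.46495056152344, 22.16082763671875), 12.226576805114746) maxx [529.657 222.429] minx [420.9   208.124]
fork ((512.4074096679688, 215.479248046875), (35.14765548706055, 13.266440391540527), 12.050219535827637) maxx [529.209 220.951] minx [496.563 205.522]
[[255 247 243 242 242 241 243 243 243 244 245 246 248 246 195 204 255 255
  212  50  15  23  25  22]
 [255 247 242 242 241 234 244 246 246 248 248 194 189 190 173 164 142 165
  154  34  14  19  22  22]
 [255 247 242 243 241 192 163 168 185 180 178 127 122 143  96  50  27  53
   75  40  22  22  24  23]
 [255 246 242 244 243 231 223 225 229 231 138 104  93  76  24   8  34  60
   68  64  31  20  23  23]
 [255 247 243 243 235 204 243 253 210 193  93  73  59  23  17  47  69  70
   69  71  61  28  22  24]
 [255 246 244 247 235 185 253 196 135 104  47  19  16  25  45  74  76  7
[... 572 characters left out ...]
 76  69  56  49  54 134 243 246 246
  139  25  12  20  21  23]
 [254 248 245 179  30   0  35  75  76  63  55  66  71 167 241 244 240 246
  139  24  16  19  21  20]
 [253 247 250 251 105   8   1  33  54  49  83 182 141 223 242 237 239 253
  145  24  15  17  22  21]
 [252 245 245 251 201  90  34  19  38  66 152 231 129 223 239 236 239 254
  107  15  17  19  20  19]
 [251 244 243 245 242 221 185 133 140 187 213 217 178 227 242 242 246 254
   98  13  18  21  21  20]
 [250 243 242 243 244 240 242 242 240 241 239 237 233 236 243 243 247 255
  100  14  16  20  22  21]
 [249 244 242 242 242 243 244 238 237 237 236 236 237 240 241 241 247 255
  100  14  18  22  21  22]]
[[ 504.041 -379.7     60.   ]]
```

```bash
python3 - <<'E'
from h import *
np.set_printoptions(precision=3,suppress=True)
t=cv2.imread("pics/top0.png");g=cv2.cvtColor(t,cv2.COLOR_BGR2GRAY);K=8
M=np.array(bot.camera_params('top')['camera_from_world']);print('cam',-M[:3,:3].T@M[:3,3])
def cont(x0,x1,y0,y1,f):
    G=cv2.resize(g[y0:y1,x0:x1],None,fx=K,fy=K,interpolation=cv2.INTER_CUBIC)
    cs,_=cv2.findContours((f(G)*255).astype(np.uint8),cv2.RETR_EXTERNAL,cv2.CHAIN_APPROX_NONE)
    c=max(cs,key=cv2.contourArea)[:,0]; return (c+.5)/K-.5+[x0,y0]
def sides(W,ang,name):
    # fit line to each side of box at approx angle; report offset & angle
    a=np.radians(ang);R=np.array([[np.cos(a),np.sin(a)],[-np.sin(a),np.cos(a)]]);m=(W.min(0)+W.max(0))/2
    L=(W-m)@R.T; lo,hi=np.percentile(L,1,axis=0),np.percentile(L,99,axis=0); mid=(lo+hi)/2;h=(hi-lo)/2
    for ax in(0,1):
        for s in(-1,1):
            e=mid[ax]+s*h[ax]; o=1-ax
            k=(abs(L[:,ax]-e)<4)&(abs(L[:,o]-mid[o])<.8*h[o])
            p=np.polyfit(L[k,o]-mid[o],L[k,ax],1); 
            print(name,'xy'[ax],s,'off',round(p[1],2),'ang',round(ang+np.degrees(np.arctan(p[0]))*(1 if ax else -1),2),k.sum())
    print(name,'origin m',m)
W=cast('top',cont(160,230,178,280,lambda G:G>120),24)[:,:2];sides(W,10.2,'base')
W=cast('top',cont(375,412,222,262,lambda G:G>130),24)[:,:2];sides(W,-3.7,'stand')
q=cont(185,210,238,268,lambda G:G<150)
W=cast('top',q,24)[:,:2];sides(W,10.2,'slot')
q=cont(185,205,223,236,lambda G:G<150)
W=cast('top',q,32)[:,:2];sides(W,10.2,'fork')
q=cont(384,408,234,252,lambda G:(G>42)&(G<100))
W=cast('top',q,78)[:,:2]
r=cv2.minAreaRect(W.astype(np.float32));print('bar',r,W.min(0),W.max(0))
E
```

```text
cam [ 459.679   -8.567 1274.754]
base x -1 off -109.94 ang 10.15 273
base x 1 off 111.02 ang 10.21 268
base y -1 off -56.03 ang 10.2 527
base y 1 off 55.19 ang 10.22 529
base origin m [519.889 217.921]
stand x -1 off -32.64 ang -3.66 126
stand x 1 off 32.29 ang -4.73 125
stand y -1 off -25.3 ang -2.87 119
stand y 1 off 25.34 ang -4.32 160
stand origin m [ 474.318 -303.019]
slot x -1 off -35.11 ang 6.59 63
slot x 1 off 36.93 ang -0.81 55
slot y -1 off -10.88 ang 10.02 179
slot y 1 off 7.96 ang 10.11 179
slot origin m [457.501 208.046]
fork x -1 off -15.07 ang -0.81 27
fork x 1 off 14.93 ang 8.64 27
fork y -1 off -4.66 ang 10.51 76
fork y 1 off 5.41 ang 11.03 75
fork origin m [514.217 216.506]
bar ((476.5604248046875, -300.6752014160156), (40.720882415771484, 44.64145278930664), 75.84295654296875) [ 450.15  -322.798] [ 495.166 -277.302]
```

```bash
python3 - <<'E'
from h import *
np.set_printoptions(precision=3,suppress=True)
t=cv2.imread("pics/top0.png");g=cv2.cvtColor(t,cv2.COLOR_BGR2GRAY);K=8
G=cv2.resize(g[230:256,380:412],None,fx=K,fy=K,interpolation=cv2.INTER_LINEAR)
m=((G>45)&(G<98)).astype(np.uint8)
m=cv2.morphologyEx(m,cv2.MORPH_OPEN,np.ones((21,21),np.uint8))
n,l,st,ce=cv2.connectedComponentsWithStats(m)
i=1+st[1:,4].argmax();ys,xs=np.where(l==i)
q=(np.c_[xs,ys]+.5)/K-.5+[380,230]
W=cast('top',q,78)[:,:2];c=W.mean(0);w,v=np.linalg.eigh(np.cov((W-c).T));L=(W-c)@v
print('centre',c,'axis yaw',np.degrees(np.arctan2(*v[::-1,1])),'size',np.ptp(L,axis=0),cv2.minAreaRect(W.astype(np.float32)))
print(q.mean(0))
# side check
print('expected side px of bar',proj('side',[[*c,64],[*c,78]]),'stand',proj('side',[474.3,-303,24]))
E
```

```text
centre [ 474.372 -303.293] axis yaw 125.93291492187126 size [13.084 40.477] ((473.6651306152344, -303.6128234863281), (12.997041702270508, 40.50105285644531), 36.729679107666016)
[397.465 241.881]
expected side px of bar [[291.708 265.578]
 [291.818 259.496]] stand [[291.308 282.536]]
```

```bash
python3 -m pendant '[[[0.48,0.31,0],[0,0,0.76],0],[[0.48,0.31,0],[0,0,0.76],0],[[0.48,0.31,0],[0,0,0.76],0],[[0.48,0.31,0],[0,0,0.76],0],[[0.48,0.31,0],[0,0,0.76],0],[[0.48,0.31,0],[0,0,0.76],0],[[0.48,0.31,0],[0,0,0.76],0],[[0.48,0.31,0],[0,0,0.76],0],[[0.48,0.31,0],[0,0,0.76],0],[[0.48,0.31,0],[0,0,0.76],0]]'
python3 -m pendant '[[[0.48,0.31,-0.3],[0,0,0.76],0],[[0.48,0.31,-0.3],[0,0,0.76],0],[[0.48,0.31,-0.3],[0,0,0.76],0],[[0.48,0.31,-0.3],[0,0,0.76],0],[[0.48,0.31,-0.3],[0,0,0.76],0],[[0.48,0.31,-0.3],[0,0,0.76],0],[[0.48,0.31,-0.3],[0,0,0.76],0],[[0.48,0.31,-0.3],[0,0,0.76],0],[[0.48,0.31,-0.3],[0,0,0.76],0],[[0.45,0.31,0],[0,0,0.76],0]]'
```

```text
time: 0.93
tool_pos: [332.8, -396.4, 243.4]
tcp_rot: [-3.141, -0.001, 1.283]
contact_force: [-0.1, 0.9, 0.1]
grip_width: 46.1
finger_force: 0.0
time: 1.77
tool_pos: [475.2, -302.8, 160.4]
tcp_rot: [-3.141, -0.004, 2.195]
contact_force: [0.5, -0.0, -0.4]
grip_width: 45.7
finger_force: 0.0
```

```bash
python3 -m pendant '[[[-0.03,0,-0.5],[0,0,0],0],[[0,0,-0.5],[0,0,0],0],[[0,0,-0.5],[0,0,0],0],[[0,0,-0.4],[0,0,0],0],[[0,0,-0.3],[0,0,0],0],[[0,0,-0.3],[0,0,0],0],[[0,0,-0.2],[0,0,0],0],[[0,0,-0.2],[0,0,0],0],[[0,0,-0.12],[0,0,0],0],[[0,0,0],[0,0,0],0]]'
python3 -m pendant '[[[0,0,0],[0,0,0],-1],[[0,0,0],[0,0,0],-1],[[0,0,0],[0,0,0],-1],[[0,0,0],[0,0,0],-1],[[0,0,0],[0,0,0],-1],[[0,0,0],[0,0,0],-1],[[0,0,0],[0,0,0],-1],[[0,0,0],[0,0,0],-1],[[0,0,0],[0,0,0],-1],[[0,0,0],[0,0,0],-1]]'
```

```text
time: 2.6
tool_pos: [474.3, -304.0, 71.6]
tcp_rot: [-3.141, -0.001, 2.191]
contact_force: [-0.2, 1.1, -0.1]
grip_width: 45.9
finger_force: 0.0
time: 3.43
tool_pos: [474.6, -304.1, 72.4]
tcp_rot: [3.141, 0.0, 2.191]
contact_force: [-1.3, 0.5, 2.1]
grip_width: 13.9
finger_force: 30.0
```

```bash
python3 -m pendant '[[[0,0,0.15],[0,0,0],-1],[[0,0,0.3],[0,0,0],-1],[[0,0,0.45],[0,0,0],-1],[[0,0,0.5],[0,0,0],-1],[[0,0,0.5],[0,0,0],-1],[[0,0,0.5],[0,0,0],-1],[[0,0,0.5],[0,0,0],-1],[[0,0,0.5],[0,0,0],-1],[[0,0,0.5],[0,0,0],-1],[[0,0,0.35],[0,0,0],-1]]'
python3 -m pendant '[[[-0.03,0.5,0],[0,0,0.1],-1],[[-0.03,0.85,0],[0,0,0.1],-1],[[-0.03,0.85,0],[0,0,0.1],-1],[[-0.03,0.85,0],[0,0,0.1],-1],[[-0.03,0.85,0],[0,0,0.1],-1],[[-0.03,0.85,0],[0,0,0.1],-1],[[-0.03,0.85,0],[0,0,0.1],-1],[[-0.03,0.85,0],[0,0,0.1],-1],[[-0.03,0.85,0],[0,0,0.1],-1],[[-0.03,0.85,0],[0,0,0.1],-1]]'
python3 -m pendant '[[[-0.03,0.85,0],[0,0,0.1],-1],[[-0.03,0.85,0],[0,0,0.1],-1],[[-0.03,0.85,0],[0,0,0.1],-1],[[-0.03,0.85,0],[0,0,0.1],-1],[[-0.03,0.85,0],[0,0,0.1],-1],[[-0.03,0.85,0],[0,0,0.1],-1],[[-0.03,0.85,0],[0,0,0.1],-1],[[-0.03,0.85,0],[0,0,0.1],-1],[[-0.03,0.85,0],[0,0,0.1],-1],[[-0.03,0.5,0],[0,0,0.1],-1]]'
```

```text
time: 4.27
tool_pos: [474.7, -304.3, 201.6]
tcp_rot: [3.141, 0.002, 2.191]
contact_force: [1.2, -0.0, -1.6]
grip_width: 13.6
finger_force: 30.0
time: 5.1
tool_pos: [465.1, -58.4, 199.9]
tcp_rot: [3.141, -0.0, 2.311]
contact_force: [0.6, -0.3, -2.2]
grip_width: 13.6
finger_force: 30.0
time: 5.93
tool_pos: [456.1, 187.1, 199.9]
tcp_rot: [3.141, -0.0, 2.433]
contact_force: [-0.5, 0.7, -1.2]
grip_width: 13.7
finger_force: 30.0
```

```bash
python3 -m pendant '[[[0.01,0.15,-0.3],[0,0,0],-1],[[0,0.15,-0.4],[0,0,0],-1],[[0,0.15,-0.4],[0,0,0],-1],[[0,0.1,-0.4],[0,0,0],-1],[[0,0.08,-0.4],[0,0,0],-1],[[0,0,-0.4],[0,0,0],-1],[[0,0,-0.35],[0,0,0],-1],[[0,0,-0.3],[0,0,0],-1],[[0,0,-0.2],[0,0,0],-1],[[0,0,-0.15],[0,0,0],-1]]'
python3 - <<'E'
from h import *
s=bot.capture('side');cv2.imwrite('pics/side1.png',s);t=bot.capture('top');cv2.imwrite('pics/top1.png',t)
o=bot.get_obs();print(o['tool_pos'],o['tcp_rot'])
p=proj('side',[[*o['tool_pos'][:2],44],[456.5,206.1,24]]);print(p)
x,y=p.mean(0).astype(int)
a=cv2.resize(s[y-35:y+40,x-50:x+50],(800,600),interpolation=cv2.INTER_CUBIC);cv2.imwrite('pics/c1.png',a);print(x-50,y-35)
E
```

```text
time: 6.77
tool_pos: [456.6, 203.3, 99.9]
tcp_rot: [-3.141, -0.0, 2.43]
contact_force: [-0.3, -0.4, -1.7]
grip_width: 13.8
finger_force: 30.0
[456.54222909 203.48599527 100.05850656] [-3.14066475e+00 -5.94584558e-04  2.43048705e+00]
[[206.9691716  188.24390052]
 [207.02713059 194.49186317]]
156 156
```

View pics/c1.png

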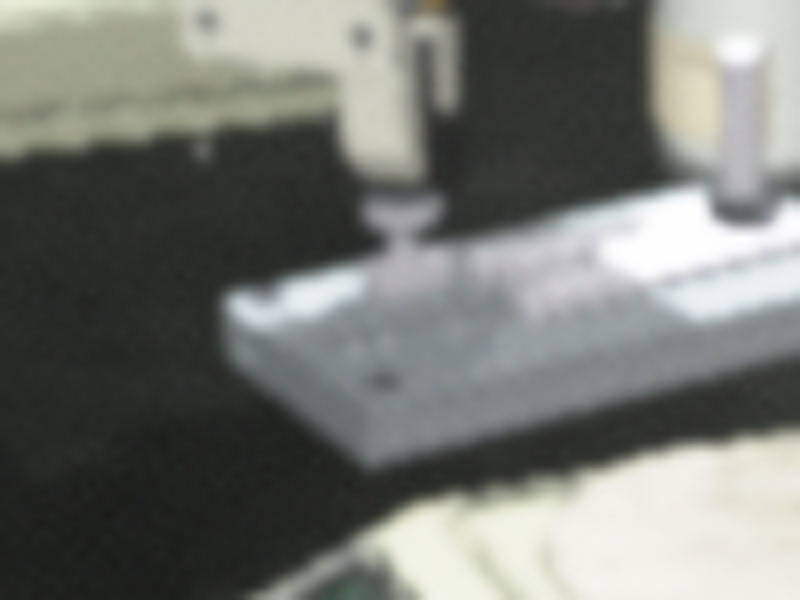

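```bash
python3 -m pendant '[[[0.023,0.07,-0.1],[0,0,0],-1],[[0,0,-0.1],[0,0,0],-1],[[0,0,-0.1],[0,0,0],-1],[[0,0,-0.1],[0,0,0],-1],[[0,0,-0.06],[0,0,0],-1],[[0,0,-0.04],[0,0,0],-1],[[0,0,-0.03],[0,0,0],-1],[[0,0,-0.03],[0,0,0],-1],[[0,0,-0.03],[0,0,0],-1],[[0,0,0],[0,0,0],-1]]'
```

```text
time: 7.7
tool_pos: [457.5, 205.9, 82.8]
tcp_rot: [-3.142, -0.0, 2.431]
contact_force: [-0.7, 0.7, -2.3]
grip_width: 13.8
finger_force: 30.0
```

```bash
python3 -m pendant '[[[0,0,-0.03],[0,0,0],-1],[[0,0,-0.03],[0,0,0],-1],[[0,0,-0.03],[0,0,0],-1],[[0,0,-0.03],[0,0,0],-1],[[0,0,0],[0,0,0],-1],[[0,0,0],[0,0,0],-1],[[0,0,0],[0,0,0],-1],[[0,0,0],[0,0,0],-1],[[0,0,0],[0,0,0],-1],[[0,0,0],[0,0,0],-1]]'; python3 -c "
from h import *;print(bot.get_obs()['moment'])"
```

```text
time: 8.53
tool_pos: [457.5, 205.9, 79.4]
tcp_rot: [3.141, 0.0, 2.431]
contact_force: [0.1, 0.2, -2.6]
grip_width: 13.5
finger_force: 30.0
[ 0.0342824  -0.1892852  -0.01524359]
```

```bash
python3 -m pendant '[[[0,0,-0.03],[0,0,0],-1],[[0,0,-0.03],[0,0,0],-1],[[0,0,-0.03],[0,0,0],-1],[[0,0,-0.03],[0,0,0],-1],[[0,0,-0.03],[0,0,0],-1],[[0,0,0],[0,0,0],-1],[[0,0,0],[0,0,0],-1],[[0,0,0],[0,0,0],-1],[[0,0,0],[0,0,0],-1],[[0,0,0],[0,0,0],-1]]'; python3 -c "
from h import *;print(bot.get_obs()['moment'])"
```

```text
time: 9.37
tool_pos: [457.5, 205.9, 74.9]
tcp_rot: [3.141, 0.0, 2.431]
contact_force: [0.7, -0.3, -1.6]
grip_width: 14.0
finger_force: 30.0
[ 0.02005063 -0.14869957 -0.01547832]
```

```bash
python3 -m pendant '[[[0,0,-0.03],[0,0,0],-1],[[0,0,-0.03],[0,0,0],-1],[[0,0,-0.03],[0,0,0],-1],[[0,0,-0.03],[0,0,0],-1],[[0,0,-0.03],[0,0,0],-1],[[0,0,-0.02],[0,0,0],-1],[[0,0,0],[0,0,0],-1],[[0,0,0],[0,0,0],-1],[[0,0,0],[0,0,0],-1],[[0,0,0],[0,0,0],-1]]'; python3 -c "
from h import *;print(bot.get_obs()['moment'])"
```

```text
time: 10.2
tool_pos: [457.5, 205.9, 69.8]
tcp_rot: [3.141, 0.0, 2.431]
contact_force: [0.6, -0.6, -2.1]
grip_width: 13.9
finger_force: 30.0
[ 0.05412466 -0.10997613  0.0360369 ]
```

```bash
python3 -m pendant '[[[0,0,-0.02],[0,0,0],-1],[[0,0,0],[0,0,0],-1],[[0,0,-0.02],[0,0,0],-1],[[0,0,0],[0,0,0],-1],[[0,0,-0.02],[0,0,0],-1],[[0,0,0],[0,0,0],-1],[[0,0,0],[0,0,0],-1],[[0,0,0],[0,0,0],-1],[[0,0,0],[0,0,0],-1],[[0,0,0],[0,0,0],-1]]'; python3 -c "
from h import *;print(bot.get_obs()['moment'])"
```

```text
time: 11.03
tool_pos: [457.5, 205.9, 68.2]
tcp_rot: [3.141, 0.0, 2.431]
contact_force: [-2.2, -0.6, 4.0]
grip_width: 13.9
finger_force: 30.0
[-0.14810553  0.28619608 -0.01169057]
```

```bash
python3 -m pendant '[[[0,0,0.03],[0,0,0],-1],[[0,0,0],[0,0,0],-1],[[0,0,0],[0,0,-0.5],-1],[[0,0,0],[0,0,-0.9],-1],[[0,0,0],[0,0,-0.9],-1],[[0,0,0],[0,0,-0.9],-1],[[0,0,0],[0,0,-0.9],-1],[[0,0,0],[0,0,-0.9],-1],[[0,0,0],[0,0,-0.9],-1],[[0,0,0],[0,0,-0.9],-1]]'; python3 -m pendant '[[[0,0,0],[0,0,-0.9],-1],[[0,0,0],[0,0,-0.9],-1],[[0,0,0],[0,0,-0.9],-1],[[0,0,0],[0,0,-0.9],-1],[[0,0,0],[0,0,-0.9],-1],[[0,0,0],[0,0,-0.9],-1],[[0,0,0],[0,0,-0.9],-1],[[0,0,0],[0,0,0],-1],[[0,0,0],[0,0,0],-1],[[0,0,0],[0,0,0],-1]]'; python3 -c "
from h import *;print(bot.get_obs()['moment'])"
```

```text
time: 11.87
tool_pos: [457.4, 205.9, 68.4]
tcp_rot: [-3.141, 0.0, 1.609]
contact_force: [0.6, -0.1, -0.6]
grip_width: 13.9
finger_force: 30.0
time: 12.7
tool_pos: [457.4, 205.9, 68.6]
tcp_rot: [-3.142, 0.0, 0.862]
contact_force: [-0.1, -0.3, -1.8]
grip_width: 13.6
finger_force: 30.0
[ 0.03873614 -0.052206   -0.03857052]
```

```bash
python3 -m pendant '[[[0,0,0],[0,0,-0.4],-1],[[0,0,0],[0,0,-0.4],-1],[[0,0,0],[0,0,-0.4],-1],[[0,0,0],[0,0,-0.4],-1],[[0,0,0.01],[0,0,0],-1],[[0,0,0],[0,0,0],-1],[[0,0,0],[0,0,0],-1],[[0,0,0],[0,0,0],-1],[[0,0,0],[0,0,0],-1],[[0,0,0],[0,0,0],-1]]'; python3 -c "
from h import *
for i in range(1):print(bot.get_obs()['moment'])"
```

```text
time: 13.53
tool_pos: [457.4, 206.0, 69.1]
tcp_rot: [-3.141, 0.0, 0.667]
contact_force: [-0.8, 1.9, -4.3]
grip_width: 13.8
finger_force: 30.0
[0.47760533 0.04198914 0.08522356]
```

```bash
python3 -m pendant '[[[0.1,0.018,0],[0,0,0],-1],[[0.1,0.018,0],[0,0,0],-1],[[0.1,0.018,0],[0,0,0],-1],[[0.1,0.018,0],[0,0,0],-1],[[0.1,0.018,0],[0,0,0],-1],[[0.1,0.018,0],[0,0,0],-1],[[0.1,0.018,0],[0,0,0],-1],[[0.1,0.018,0],[0,0,0],-1],[[0.1,0.018,0],[0,0,0],-1],[[0,0,0],[0,0,0],-1]]'; python3 -c "
from h import *
for i in range(1):print(bot.get_obs()['moment'])"
```

```text
time: 14.37
tool_pos: [485.4, 211.0, 69.2]
tcp_rot: [3.141, -0.001, 0.667]
contact_force: [-1.4, 3.1, -2.5]
grip_width: 13.8
finger_force: 30.0
[0.66711295 0.41196548 0.05490169]
```

```bash
python3 -m pendant '[[[0.08,0.026,0],[0,0,0],-1],[[0.08,0.014,0],[0,0,0],-1],[[0.08,0.014,0],[0,0,0],-1],[[0.08,0.014,0],[0,0,0],-1],[[0.08,0.014,0],[0,0,0],-1],[[0.08,0.014,0],[0,0,0],-1],[[0.08,0.014,0],[0,0,0],-1],[[0,0,0],[0,0,0],-1],[[0,0,0],[0,0,0],-1],[[0,0,0],[0,0,0],-1]]'; python3 -c "
from h import *
for i in range(1):print(bot.get_obs()['moment'])"
```

```text
time: 15.2
tool_pos: [501.9, 214.1, 69.2]
tcp_rot: [3.141, -0.001, 0.667]
contact_force: [-0.4, 0.9, -4.6]
grip_width: 14.0
finger_force: 30.0
[0.34214195 0.10279733 0.07257568]
```

```bash
python3 -m pendant '[[[0.07,0.0126,0],[0,0,0],-1],[[0.07,0.0126,0],[0,0,0],-1],[[0.07,0.0126,0],[0,0,0],-1],[[0.07,0.0126,0],[0,0,0],-1],[[0.07,0.0126,0],[0,0,0],-1],[[0.07,0.0126,0],[0,0,0],-1],[[0.03,0.0054,0],[0,0,0],-1],[[0.03,0.0054,0],[0,0,0],-1],[[0,0,0],[0,0,0],-1],[[0,0,0],[0,0,0],-1]]'; python3 -c "
from h import *
for i in range(1):print(bot.get_obs()['moment'])"
```

```text
time: 16.03
tool_pos: [515.9, 216.7, 69.1]
tcp_rot: [3.141, -0.0, 0.667]
contact_force: [-2.0, 1.6, -1.5]
grip_width: 13.9
finger_force: 30.0
[0.27617911 0.46582467 0.01965741]
```

```bash
python3 -m pendant '[[[0.02,0.0036,0],[0,0,0],-1],[[0.02,0.0036,0],[0,0,0],-1],[[0.02,0.0036,0],[0,0,0],-1],[[0.02,0.0036,0],[0,0,0],-1],[[0.02,0.0036,0],[0,0,0],-1],[[0.02,0.0036,0],[0,0,0],-1],[[0,0,0],[0,0,0],-1],[[0,0,0],[0,0,0],-1],[[0,0,0],[0,0,0],-1],[[0,0,0],[0,0,0],-1]]'; python3 -c "
from h import *
for i in range(1):print(bot.get_obs()['moment'])"
```

```text
time: 16.87
tool_pos: [519.4, 217.3, 69.2]
tcp_rot: [3.141, -0.0, 0.667]
contact_force: [-2.9, 0.8, -2.1]
grip_width: 13.8
finger_force: 30.0
[ 0.30149049  0.50189328 -0.01108269]
```

Now small steps, checking force at each millimetre.

```bash
for k in 1; do python3 -m pendant '[[[0.017,0.003,0],[0,0,0],-1],[[0,0,0],[0,0,0],-1],[[0.017,0.003,0],[0,0,0],-1],[[0,0,0],[0,0,0],-1],[[0.017,0.003,0],[0,0,0],-1],[[0,0,0],[0,0,0],-1],[[0,0,0],[0,0,0],-1],[[0,0,0],[0,0,0],-1],[[0,0,0],[0,0,0],-1],[[0,0,0],[0,0,0],-1]]'; done; python3 -c "
from h import *
for i in range(1):print(bot.get_obs()['moment'])"
```

```text
time: 17.7
tool_pos: [520.8, 217.6, 69.1]
tcp_rot: [3.141, -0.0, 0.667]
contact_force: [-1.9, 0.9, -3.0]
grip_width: 13.6
finger_force: 30.0
[0.22101437 0.60661599 0.06484238]
```

```bash
for k in 1; do python3 -m pendant '[[[0.017,0.003,0],[0,0,0],-1],[[0,0,0],[0,0,0],-1],[[0.017,0.003,0],[0,0,0],-1],[[0,0,0],[0,0,0],-1],[[0.017,0.003,0],[0,0,0],-1],[[0,0,0],[0,0,0],-1],[[0,0,0],[0,0,0],-1],[[0,0,0],[0,0,0],-1],[[0,0,0],[0,0,0],-1],[[0,0,0],[0,0,0],-1]]'; done; python3 -c "
from h import *
for i in range(1):print(bot.get_obs()['moment'])"
```

```text
time: 18.53
tool_pos: [522.4, 217.9, 69.1]
tcp_rot: [3.141, -0.0, 0.667]
contact_force: [-3.1, 1.5, -2.2]
grip_width: 13.8
finger_force: 30.0
[ 0.27555428  0.63898269 -0.00904653]
```

```bash
for k in 1; do python3 -m pendant '[[[0.017,0.003,0],[0,0,0],-1],[[0,0,0],[0,0,0],-1],[[0.017,0.003,0],[0,0,0],-1],[[0,0,0],[0,0,0],-1],[[0,0,0],[0,0,0],-1],[[0,0,0],[0,0,0],-1],[[0,0,0],[0,0,0],-1],[[0,0,0],[0,0,0],-1],[[0,0,0],[0,0,0],-1],[[0,0,0],[0,0,0],-1]]'; done; python3 -c "
from h import *
for i in range(1):print(bot.get_obs()['moment'])"
```

```text
time: 19.37
tool_pos: [523.4, 218.0, 69.1]
tcp_rot: [3.141, 0.0, 0.667]
contact_force: [-3.5, 1.9, -2.6]
grip_width: 13.6
finger_force: 30.0
[0.33280429 0.62042493 0.05703229]
```

```bash
for k in 1; do python3 -m pendant '[[[0.017,0.003,0],[0,0,0],-1],[[0,0,0],[0,0,0],-1],[[0.017,0.003,0],[0,0,0],-1],[[0,0,0],[0,0,0],-1],[[0,0,0],[0,0,0],-1],[[0,0,0],[0,0,0],-1],[[0,0,0],[0,0,0],-1],[[0,0,0],[0,0,0],-1],[[0,0,0],[0,0,0],-1],[[0,0,0],[0,0,0],-1]]'; done; python3 -c "
from h import *
for i in range(1):print(bot.get_obs()['moment'])
t=bot.capture('top');cv2.imwrite('pics/top2.png',t)
t0=cv2.imread('pics/top0.png')
x,y=160,178
a=[cv2.resize(i[y:y+100,x:x+66],(400,600),interpolation=cv2.INTER_CUBIC) for i in (t0,t)];cv2.imwrite('pics/c2.png',np.hstack(a))"
```

```text
time: 20.2
tool_pos: [523.7, 218.1, 69.1]
tcp_rot: [-3.141, 0.001, 0.667]
contact_force: [-5.8, 0.6, -0.2]
grip_width: 13.7
finger_force: 30.0
[0.14069348 1.240209   0.06322369]
```

View pics/c2.png

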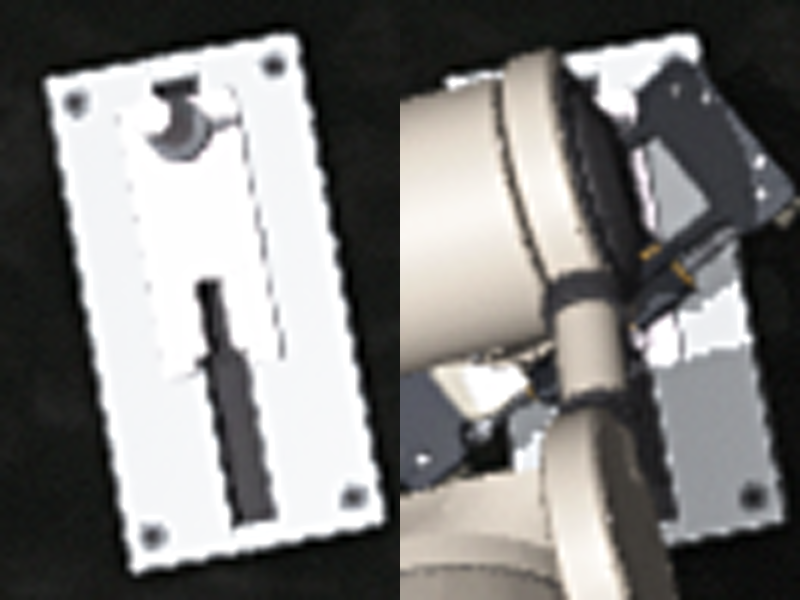

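```bash
python3 -m pendant '[[[-0.01,-0.002,-0.02],[0,0,0],-1],[[0,0,-0.01],[0,0,0],-1],[[0,0,0],[0,0,0],-1],[[0,0,0],[0,0,0],-0.3],[[0,0,0],[0,0,0],-0.3],[[0,0,0],[0,0,0],-0.3],[[0,0,0],[0,0,0],-0.3],[[0,0,0],[0,0,0],-0.3],[[0,0,0],[0,0,0],-0.3],[[0,0,0],[0,0,0],-0.3]]';  python3 -m pendant '[[[0,0,0.1],[0,0,0],-0.3],[[0,0,0.2],[0,0,0],-0.3],[[0,0,0.3],[0,0,0],-0.3],[[0,0,0.4],[0,0,0],-0.3],[[0,0,0.4],[0,0,0],-0.3],[[0,0,0.4],[0,0,0],-0.3],[[0,0,0.2],[0,0,0.9],-0.3],[[0,0,0],[0,0,0.9],-0.3],[[0,0,0],[0,0,0.9],-0.3],[[0,0,0],[0,0,0.9],-0.3]]'
```

```text
time: 21.08
tool_pos: [524.2, 218.1, 68.2]
tcp_rot: [3.141, -0.0, 0.667]
contact_force: [-0.7, 0.8, 0.2]
grip_width: 32.3
finger_force: 0.0
time: 21.92
tool_pos: [524.4, 218.3, 129.6]
tcp_rot: [3.14, -0.001, 1.104]
contact_force: [-0.5, -0.1, 0.1]
grip_width: 32.4
finger_force: 0.0
```

```bash
python3 -m pendant '[[[0.016,0.006,0],[0,0,1],-0.3],[[0,0,0],[0,0,1],-0.3],[[0,0,0],[0,0,1],-0.3],[[0,0,0],[0,0,1],-0.3],[[0,0,0],[0,0,1],-0.3],[[0,0,0],[0,0,1],-0.3],[[0,0,0],[0,0,1],-0.3],[[0,0,0],[0,0,1],-0.3],[[0,0,0],[0,0,1],-0.3],[[0,0,0],[0,0,1],-0.3]]';  python3 -m pendant '[[[0,0,0],[0,0,1],-0.3],[[0,0,0],[0,0,1],-0.3],[[0,0,0],[0,0,1],-0.3],[[0,0,0],[0,0,1],-0.3],[[0,0,0],[0,0,1],-0.3],[[0,0,0],[0,0,1],-0.3],[[0,0,0],[0,0,1],-0.3],[[0,0,0],[0,0,1],-0.3],[[0,0,0],[0,0,1],-0.3],[[0,0,0],[0,0,1],-0.3]]'; python3 -m pendant '[[[0,0,0],[0,0,1],-0.3],[[0,0,0],[0,0,1],-0.3],[[0,0,0],[0,0,0.5],-0.3],[[0,0,0],[0,0,0],-0.3],[[0,0,0],[0,0,0],-0.3],[[0,0,0],[0,0,0],-0.3],[[0,0,0],[0,0,0],-0.3],[[0,0,0],[0,0,0],-0.3],[[0,0,0],[0,0,0],-0.3],[[0,0,0],[0,0,0],-0.3]]'
python3 - <<'E'
from h import *
print(bot.get_obs()['joint_positions'])
t=bot.capture('side');cv2.imwrite('pics/side3.png',t)
x,y=proj('side',[524,218,40])[0].astype(int);print(x,y)
cv2.imwrite('pics/c3.png',cv2.resize(t[y-40:y+35,x-50:x+50],(800,600),interpolation=cv2.INTER_CUBIC))
E
```

```text
time: 22.75
tool_pos: [524.8, 218.4, 129.3]
tcp_rot: [3.14, 0.001, 2.305]
contact_force: [-0.2, -0.0, 0.1]
grip_width: 31.8
finger_force: 0.0
time: 23.58
tool_pos: [524.8, 218.4, 129.3]
tcp_rot: [-3.142, 0.001, -2.778]
contact_force: [-0.7, 0.6, 1.0]
grip_width: 31.9
finger_force: 0.0
time: 24.42
tool_pos: [524.6, 218.3, 128.2]
tcp_rot: [3.141, -0.0, -2.485]
contact_force: [-0.3, -0.5, -0.2]
grip_width: 31.8
finger_force: 0.0
[ 2.59484391e-01  5.32926239e-01  1.55987155e+00  1.49383839e-04
  1.04885790e+00 -1.96821903e+00]
228 184
```

View pics/c3.png

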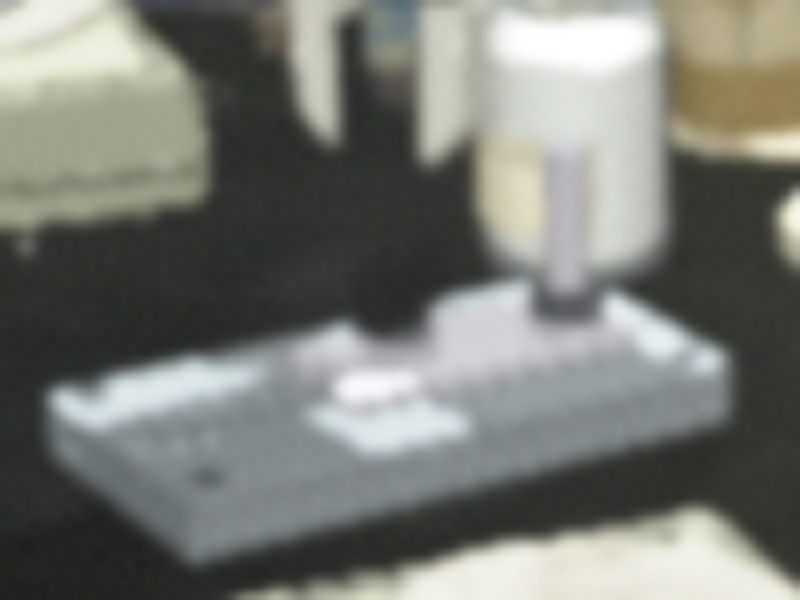

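```bash
python3 -m pendant '[[[0,0,-0.3],[0,0,0.08],-0.3],[[0,0,-0.35],[0,0,0],-0.3],[[0,0,-0.35],[0,0,0],-0.3],[[0,0,-0.3],[0,0,0],-0.3],[[0,0,-0.25],[0,0,0],-0.3],[[0,0,-0.2],[0,0,0],-0.3],[[0,0,-0.14],[0,0,0],-0.3],[[0,0,-0.1],[0,0,0],-0.3],[[0,0,0],[0,0,0],-0.3],[[0,0,0],[0,0,0],-0.3]]'; python3 -m pendant '[[[0,0,0],[0,0,0],-1],[[0,0,0],[0,0,0],-1],[[0,0,0],[0,0,0],-1],[[0,0,0],[0,0,0],-1],[[0,0,0],[0,0,0],-1],[[0,0,0],[0,0,0],-1],[[0,0,0],[0,0,0],-1],[[0,0,0],[0,0,0],-1],[[0,0,0],[0,0,0],-1],[[0,0,0],[0,0,0],-1]]'; python3 -c "
from h import *
for i in range(1):print(bot.get_obs()['moment'])"
```

```text
time: 25.3
tool_pos: [524.7, 218.4, 68.7]
tcp_rot: [-3.142, 0.0, -2.475]
contact_force: [-0.1, -0.8, 0.3]
grip_width: 32.4
finger_force: 0.0
time: 26.13
tool_pos: [524.6, 218.6, 68.7]
tcp_rot: [3.141, 0.0, -2.475]
contact_force: [-1.3, 3.9, 4.6]
grip_width: 13.7
finger_force: 29.9
[0.88082743 0.25955054 0.02493477]
```

```bash
python3 -m pendant '[[[0,0,0],[0,0,-0.6],-1],[[0,0,-0.003],[0,0,-1],-1],[[0,0,-0.005],[0,0,-1],-1],[[0,0,-0.005],[0,0,-1],-1],[[0,0,-0.005],[0,0,-1],-1],[[0,0,-0.005],[0,0,-1],-1],[[0,0,-0.005],[0,0,-1],-1],[[0,0,-0.005],[0,0,-1],-1],[[0,0,0],[0,0,-0.7],-1],[[0,0,0],[0,0,0],-1]]'; python3 -m pendant '[[[0,0,0],[0,0,0],-1],[[0,0,0],[0,0,0],-1],[[0,0,0],[0,0,0],-1],[[0,0,0],[0,0,0],-1],[[0,0,0],[0,0,0],-1],[[0,0,0],[0,0,0],-1],[[0,0,0],[0,0,0],-1],[[0,0,0],[0,0,0],-1],[[0,0,0],[0,0,0],-1],[[0,0,0],[0,0,0],-1]]';python3 -c "
from h import *
for i in range(1):print(bot.get_obs()['moment'])"
```

```text
time: 26.97
tool_pos: [524.5, 218.4, 67.1]
tcp_rot: [-3.142, -0.0, 2.809]
contact_force: [-1.2, 2.6, -0.6]
grip_width: 13.8
finger_force: 29.9
time: 27.8
tool_pos: [524.5, 218.3, 67.4]
tcp_rot: [-3.142, -0.0, 2.812]
contact_force: [-1.5, 3.9, -3.2]
grip_width: 13.6
finger_force: 29.9
[0.80758132 0.07000454 0.10918259]
```

```bash
U='';python3 -m pendant '[[[0,0,0.02],[0,0,0],-1],[[0,0,0],[0,0,0],-1],[[0,0,0],[0,0,0],-1],[[0,0,0],[0,0,0],-1],[[0,0,0],[0,0,0],-1],[[0,0,0],[0,0,0],-1],[[0,0,0],[0,0,0],-1],[[0,0,0],[0,0,0],-1],[[0,0,0],[0,0,0],-1],[[0,0,0],[0,0,0],-1]]'; python3 -m pendant '[[[0,0,-0.04],[0,0,0],-1],[[0,0,0],[0,0,0],-1],[[0,0,0],[0,0,0],-1],[[0,0,0],[0,0,0],-1],[[0,0,0],[0,0,0],-1],[[0,0,0],[0,0,0],-1],[[0,0,0],[0,0,0],-1],[[0,0,0],[0,0,0],-1],[[0,0,0],[0,0,0],-1],[[0,0,0],[0,0,0],-1]]'; python3 -m pendant '[[[0,0,-0.02],[0,0,0],-1],[[0,0,0],[0,0,0],-1],[[0,0,0],[0,0,0],-1],[[0,0,0],[0,0,0],-1],[[0,0,0],[0,0,0],-1],[[0,0,0],[0,0,0],-1],[[0,0,0],[0,0,0],-1],[[0,0,0],[0,0,0],-1],[[0,0,0],[0,0,0],-1],[[0,0,0],[0,0,0],-1]]'
```

```text
time: 28.63
tool_pos: [524.5, 218.3, 68.1]
tcp_rot: [-3.142, -0.0, 2.812]
contact_force: [-0.4, 3.3, -6.4]
grip_width: 13.9
finger_force: 29.9
time: 29.47
tool_pos: [524.6, 218.4, 67.3]
tcp_rot: [3.141, 0.0, 2.812]
contact_force: [-4.2, 2.4, 5.3]
grip_width: 14.0
finger_force: 29.9
time: 30.3
tool_pos: [524.6, 218.4, 67.0]
tcp_rot: [3.141, 0.0, 2.812]
contact_force: [-4.4, 3.1, 7.3]
grip_width: 13.9
finger_force: 29.9
```

```bash
python3 -m pendant '[[[0,0,0],[0,0,-0.7],-1],[[0,0,0],[0,0,-0.8],-1],[[0,0,0],[0,0,-0.8],-1],[[0,0,0],[0,0,-0.8],-1],[[0,0,-0.005],[0,0,-0.8],-1],[[0,0,-0.007],[0,0,-0.8],-1],[[0,0,-0.007],[0,0,-0.8],-1],[[0,0,-0.006],[0,0,-0.7],-1],[[0,0,0],[0,0,0],-1],[[0,0,0],[0,0,0],-1]]'; python3 -m pendant '[[[0,0,0],[0,0,0],-1],[[0,0,0],[0,0,0],-1],[[0,0,0],[0,0,0],-1],[[0,0,0],[0,0,0],-1],[[0,0,0],[0,0,0],-1],[[0,0,0],[0,0,0],-1],[[0,0,0],[0,0,0],-1],[[0,0,0],[0,0,0],-1],[[0,0,0],[0,0,0],-1],[[0,0,0],[0,0,0],-1]]';python3 -c "
from h import *
for i in range(1):print(bot.get_obs()['moment'])"
```

```text
time: 31.13
tool_pos: [524.5, 218.4, 66.0]
tcp_rot: [3.142, -0.0, 2.068]
contact_force: [-4.8, 2.8, 6.0]
grip_width: 14.0
finger_force: 29.9
time: 31.97
tool_pos: [524.5, 218.4, 66.0]
tcp_rot: [3.141, -0.0, 2.068]
contact_force: [-4.6, 2.8, 6.0]
grip_width: 14.0
finger_force: 29.9
[ 0.65002098  0.8016742  -0.03567806]
```

```bash
python3 -m pendant '[[[0,0,0.01],[0,0,0],-1],[[0,0,0],[0,0,0],-1],[[0,0,0],[0,0,0],-1],[[0,0,0],[0,0,0],-1],[[0,0,0],[0,0,0],-1],[[0,0,0],[0,0,0],-1],[[0,0,0],[0,0,0],-1],[[0,0,0],[0,0,0],-1],[[0,0,0],[0,0,0],-1],[[0,0,0],[0,0,0],-1]]'; python3 -m pendant '[[[0,0,0.01],[0,0,0],-1],[[0,0,0],[0,0,0],-1],[[0,0,0],[0,0,0],-1],[[0,0,0],[0,0,0],-1],[[0,0,0],[0,0,0],-1],[[0,0,0],[0,0,0],-1],[[0,0,0],[0,0,0],-1],[[0,0,0],[0,0,0],-1],[[0,0,0],[0,0,0],-1],[[0,0,0],[0,0,0],-1]]';python3 -c "
from h import *
for i in range(1):print(bot.get_obs()['moment'])"
```

```text
time: 32.8
tool_pos: [524.5, 218.4, 66.2]
tcp_rot: [3.141, -0.0, 2.068]
contact_force: [-5.0, 3.8, 4.6]
grip_width: 13.6
finger_force: 29.9
time: 33.63
tool_pos: [524.4, 218.4, 66.3]
tcp_rot: [-3.142, -0.0, 2.068]
contact_force: [-4.6, 3.4, 3.4]
grip_width: 13.8
finger_force: 29.9
[0.65527689 0.66740776 0.04973788]
```

```bash
python3 -m pendant '[[[-0.015,0.013,0.01],[0,0,0],-1],[[0,0,0],[0,0,0],-1],[[0,0,0],[0,0,0],-1],[[0,0,0],[0,0,0],-1],[[0,0,0],[0,0,0],-1],[[0,0,0],[0,0,0],-1],[[0,0,0],[0,0,0],-1],[[0,0,0],[0,0,0],-1],[[0,0,0],[0,0,0],-1],[[0,0,0],[0,0,0],-1]]'; python3 -m pendant '[[[0,0,0.02],[0,0,0],-1],[[0,0,0],[0,0,0],-1],[[0,0,0],[0,0,0],-1],[[0,0,0],[0,0,0],-1],[[0,0,0],[0,0,0],-1],[[0,0,0],[0,0,0],-1],[[0,0,0],[0,0,0],-1],[[0,0,0],[0,0,0],-1],[[0,0,0],[0,0,0],-1],[[0,0,0],[0,0,0],-1]]';python3 -m pendant '[[[0,0,0.02],[0,0,0],-1],[[0,0,0],[0,0,0],-1],[[0,0,0],[0,0,0],-1],[[0,0,0],[0,0,0],-1],[[0,0,0],[0,0,0],-1],[[0,0,0],[0,0,0],-1],[[0,0,0],[0,0,0],-1],[[0,0,0],[0,0,0],-1],[[0,0,0],[0,0,0],-1],[[0,0,0],[0,0,0],-1]]';python3 -c "
from h import *
for i in range(1):print(bot.get_obs()['moment'])"
```

```text
time: 34.47
tool_pos: [524.3, 218.6, 66.5]
tcp_rot: [3.141, 0.0, 2.068]
contact_force: [0.0, 0.1, -1.2]
grip_width: 13.9
finger_force: 29.9
time: 35.3
tool_pos: [524.1, 218.7, 66.8]
tcp_rot: [-3.141, 0.0, 2.068]
contact_force: [4.7, 1.4, -12.8]
grip_width: 13.7
finger_force: 29.9
time: 36.13
tool_pos: [524.1, 218.7, 66.9]
tcp_rot: [-3.141, -0.0, 2.068]
contact_force: [5.4, 1.0, -16.6]
grip_width: 13.5
finger_force: 29.9
[ 0.29555095 -1.19574832 -0.01450327]
```

```bash
cat >> h.py <<'E'
def avg(n=6):
    L=[]
    for i in range(n):
        bot.capture('side');o=bot.get_obs();L.append(np.r_[o['tool_pos'],o['contact_force'],o['moment']])
    L=np.array(L);print(o['time'],L.mean(0).round(2),'sd z,fz,mz',L.std(0)[[2,5,8]].round(2))
E
H='import h;h.avg()'
python3 -c "$H"
python3 -m pendant '[[[0,0,-0.02],[0,0,0],-1],[[0,0,-0.01],[0,0,0],-1],[[0,0,0],[0,0,0],-1],[[0,0,0],[0,0,0],-1],[[0,0,0],[0,0,0],-1],[[0,0,0],[0,0,0],-1],[[0,0,0],[0,0,0],-1],[[0,0,0],[0,0,0],-1],[[0,0,0],[0,0,0],-1],[[0,0,0],[0,0,0],-1]]'|head -1;python3 -c "$H"
python3 -m pendant '[[[0,0,-0.01],[0,0,0],-1],[[0,0,0],[0,0,0],-1],[[0,0,0],[0,0,0],-1],[[0,0,0],[0,0,0],-1],[[0,0,0],[0,0,0],-1],[[0,0,0],[0,0,0],-1],[[0,0,0],[0,0,0],-1],[[0,0,0],[0,0,0],-1],[[0,0,0],[0,0,0],-1],[[0,0,0],[0,0,0],-1]]'|head -1;python3 -c "$H"
python3 -m pendant '[[[0,0,-0.01],[0,0,0],-1],[[0,0,0],[0,0,0],-1],[[0,0,0],[0,0,0],-1],[[0,0,0],[0,0,0],-1],[[0,0,0],[0,0,0],-1],[[0,0,0],[0,0,0],-1],[[0,0,0],[0,0,0],-1],[[0,0,0],[0,0,0],-1],[[0,0,0],[0,0,0],-1],[[0,0,0],[0,0,0],-1]]'|head -1;python3 -c "$H"
```

```text
36.4333 [ 5.2404e+02  2.1866e+02  6.6880e+01  5.6100e+00  1.7300e+00 -1.7400e+01
  3.1000e-01 -1.2200e+00  2.0000e-02] sd z,fz,mz [0.01 0.68 0.02]
time: 37.27
37.5667 [ 5.2409e+02  2.1868e+02  6.6780e+01  3.8000e+00  7.1000e-01 -1.2580e+01
  9.0000e-02 -8.0000e-01  4.0000e-02] sd z,fz,mz [0.01 0.7  0.02]
time: 38.4
38.7 [ 5.2414e+02  2.1871e+02  6.6650e+01  1.4600e+00 -3.8000e-01 -5.5100e+00
 -1.4000e-01 -3.9000e-01  2.0000e-02] sd z,fz,mz [0.01 0.85 0.03]
time: 39.53
39.8333 [ 5.2419e+02  2.1874e+02  6.6430e+01 -1.1200e+00 -2.0500e+00  4.3000e+00
 -3.2000e-01  1.5000e-01  1.0000e-02] sd z,fz,mz [0.01 0.68 0.04]
```

```bash
H='import h;h.avg()'
python3 -m pendant '[[[0,0,-0.01],[0,0,0],-1],[[0,0,0],[0,0,0],-1],[[0,0,0],[0,0,0],-1],[[0,0,0],[0,0,0],-1],[[0,0,0],[0,0,0],-1],[[0,0,0],[0,0,0],-1],[[0,0,0],[0,0,0],-1],[[0,0,0],[0,0,0],-1],[[0,0,0],[0,0,0],-1],[[0,0,0],[0,0,0],-1]]'|head -1;python3 -c "$H"
python3 -m pendant '[[[0,0,-0.01],[0,0,0],-1],[[0,0,0],[0,0,0],-1],[[0,0,0],[0,0,0],-1],[[0,0,0],[0,0,0],-1],[[0,0,0],[0,0,0],-1],[[0,0,0],[0,0,0],-1],[[0,0,0],[0,0,0],-1],[[0,0,0],[0,0,0],-1],[[0,0,0],[0,0,0],-1],[[0,0,0],[0,0,0],-1]]'|head -1;python3 -c "$H"
```

```text
time: 40.67
40.9667 [ 5.2421e+02  2.1875e+02  6.6390e+01 -2.2100e+00 -1.6900e+00  7.6100e+00
 -3.7000e-01  3.1000e-01  4.0000e-02] sd z,fz,mz [0.02 0.45 0.03]
time: 41.8
42.1 [ 5.2425e+02  2.1875e+02  6.6310e+01 -2.6100e+00 -2.3200e+00  8.6600e+00
 -4.1000e-01  4.1000e-01  9.0000e-02] sd z,fz,mz [0.01 0.35 0.03]
```

```bash
H='import h;h.avg()'
python3 -m pendant '[[[0,0,0.014],[0,0,0],-1],[[0,0,-0.006],[0,0,-0.55],-1],[[0,0,-0.006],[0,0,-0.55],-1],[[0,0,-0.006],[0,0,-0.55],-1],[[0,0,-0.006],[0,0,-0.55],-1],[[0,0,-0.006],[0,0,-0.55],-1],[[0,0,0],[0,0,0],-1],[[0,0,0],[0,0,0],-1],[[0,0,0],[0,0,0],-1],[[0,0,0],[0,0,0],-1]]';python3 -c "$H"
python3 -m pendant '[[[0,0,-0.02],[0,0,0],-1],[[0,0,0],[0,0,0],-1],[[0,0,0],[0,0,0],-1],[[0,0,0],[0,0,0],-1],[[0,0,0],[0,0,0],-1],[[0,0,0],[0,0,0],-1],[[0,0,0],[0,0,0],-1],[[0,0,0],[0,0,0],-1],[[0,0,0],[0,0,0],-1],[[0,0,0],[0,0,0],-1]]'|head -1;python3 -c "$H"
```

```text
time: 42.93
tool_pos: [524.3, 218.8, 65.6]
tcp_rot: [3.141, -0.0, 1.738]
contact_force: [-1.7, -1.4, 7.0]
grip_width: 13.9
finger_force: 29.9
43.2333 [ 5.2427e+02  2.1884e+02  6.5630e+01 -2.1800e+00 -1.3000e+00  7.6200e+00
 -3.0000e-01  3.1000e-01 -2.0000e-02] sd z,fz,mz [0.01 0.49 0.04]
time: 44.07
44.3667 [ 5.2431e+02  2.1884e+02  6.5510e+01 -2.8300e+00 -1.9600e+00  1.1140e+01
 -3.9000e-01  5.2000e-01  1.0000e-02] sd z,fz,mz [0.01 0.59 0.02]
```

```bash
H='import h;h.avg()'
python3 -m pendant '[[[0,0,-0.02],[0,0,0],-1],[[0,0,0],[0,0,0],-1],[[0,0,0],[0,0,0],-1],[[0,0,0],[0,0,0],-1],[[0,0,0],[0,0,0],-1],[[0,0,0],[0,0,0],-1],[[0,0,0],[0,0,0],-1],[[0,0,0],[0,0,0],-1],[[0,0,0],[0,0,0],-1],[[0,0,0],[0,0,0],-1]]'|head -1;python3 -c "$H"
python3 -m pendant '[[[0,0,-0.02],[0,0,0],-1],[[0,0,0],[0,0,0],-1],[[0,0,0],[0,0,0],-1],[[0,0,0],[0,0,0],-1],[[0,0,0],[0,0,0],-1],[[0,0,0],[0,0,0],-1],[[0,0,0],[0,0,0],-1],[[0,0,0],[0,0,0],-1],[[0,0,0],[0,0,0],-1],[[0,0,0],[0,0,0],-1]]'|head -1;python3 -c "$H"
```

```text
time: 45.2
45.5 [ 5.2433e+02  2.1886e+02  6.5440e+01 -4.2700e+00 -2.1800e+00  1.5390e+01
 -4.8000e-01  7.9000e-01  1.0000e-02] sd z,fz,mz [0.01 0.46 0.03]
time: 46.33
46.6333 [ 5.2433e+02  2.1886e+02  6.5250e+01 -5.5800e+00 -2.5000e+00  1.8650e+01
 -5.5000e-01  1.0100e+00  3.0000e-02] sd z,fz,mz [0.   0.27 0.03]
```

```bash

python3 -m pendant '[[[-0.004,0,0.02],[0,0,0],-1],[[0,0,0.02],[0,0,0],-1],[[0,0,0.015],[0,0,0],-1],[[0,0,0],[0,0,0],-1],[[0,0,0],[0,0,0],-1],[[0,0,0],[0,0,0],-1],[[0,0,0],[0,0,0],-1],[[0,0,0],[0,0,0],-1],[[0,0,0],[0,0,0],-1],[[0,0,0],[0,0,0],-1]]'
python3 -m pendant '[[[0,0,0],[0,0,0],-0.4],[[0,0,0],[0,0,0],-0.4],[[0,0,0],[0,0,0],-0.4],[[0,0,0],[0,0,0],-0.4],[[0,0,0],[0,0,0],-0.4],[[0,0,0],[0,0,0],-0.4],[[0,0,0],[0,0,0],-0.4],[[0,0,0],[0,0,0],-0.4],[[0,0,0],[0,0,0],-0.4],[[0,0,0],[0,0,0],-0.4]]'
python3 -m pendant '[[[0,0,0.1],[0,0,0],-0.4],[[0,0,0.2],[0,0,0],-0.4],[[0,0,0.3],[0,0,0],-0.4],[[0,0,0.4],[0,0,0],-0.4],[[0,0,0.5],[0,0,0],-0.4],[[0,0,0.5],[0,0,0],-0.4],[[0,0,0.5],[0,0,0],-0.4],[[0,0,0.5],[0,0,0],-0.4],[[0,0,0.4],[0,0,0],-0.4],[[0,0,0.2],[0,0,0],-0.4]]'
python3 - <<'E'
from h import *
t=bot.capture('side');x,y=228,184
t0=cv2.imread('pics/side0.png')
cv2.imwrite('pics/c4.png',np.vstack([cv2.resize(i[y-30:y+20,x-50:x+50],(600,300),interpolation=cv2.INTER_CUBIC) for i in(t0,t)]))
E
```

```text
time: 47.47
tool_pos: [524.3, 218.9, 65.6]
tcp_rot: [3.141, -0.0, 1.738]
contact_force: [-1.6, -2.0, 7.8]
grip_width: 13.7
finger_force: 30.0
time: 48.3
tool_pos: [524.0, 218.7, 65.0]
tcp_rot: [3.141, 0.0, 1.738]
contact_force: [-1.0, -0.6, 0.1]
grip_width: 27.5
finger_force: 0.0
time: 49.13
tool_pos: [524.8, 219.0, 175.8]
tcp_rot: [3.138, -0.0, 1.739]
contact_force: [0.2, -0.1, -0.2]
grip_width: 27.6
finger_force: 0.0
```

View pics/c4.png

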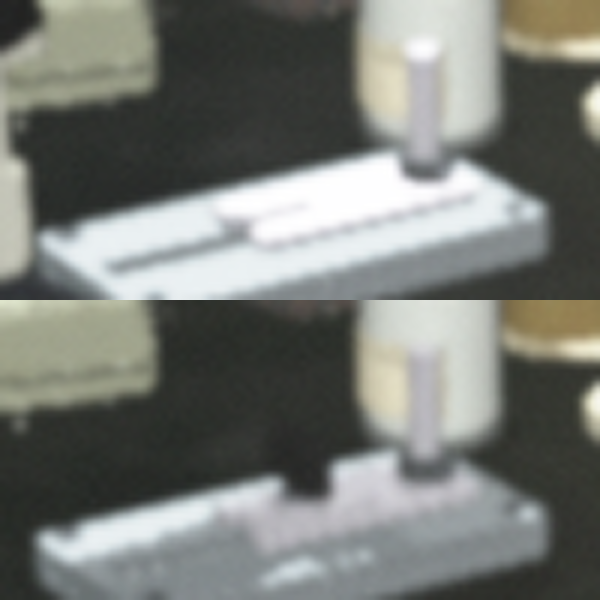

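The post is at (425,140) in both views, so the foot has not moved. The knob stands upright at (305,480), low on the foot. Handing in.

```bash
python3 -c "
from plant import bot
print(bot.close_job())"
```

```text
the job is handed in; nothing more can be done
None
```

I handed the job in at about 49 s: the T-bolt sits in the fork root with its head turned square, the knob screwed down to an estimated 16–17 N (from force probes, not read directly), the gripper released and clear, and the foot and post unmoved in the camera view; no verdict came back.

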